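# Stack a buffing pad on the bench press and hold the lever in its third notch

### The job

Make up a buffing pad on the green bench press: lay the wooden disc flat in the middle of the round steel plate and the smaller rubber disc centred on top of it, and let go of both. Then press the spring-return lever down past its first two notches into the third, short of its end stop, so that the arm's foot presses on the stack, and finish while still holding the lever there, as it flies back up if let go. Leave the can, the tin and the brush where they are.

Things in the scene. Friction and masses are not known exactly. Their poses are not given: they have to be found in the camera images.
- press: Green bench press, fixed. Origin at bench height under the centre of its round plate; z up; at yaw 0 x points away from the robot, y left; yaw up to 0.22 rad either way. Below in its frame, mm. Base 12 thick: x -70 to 170, y -60 to 60. Gearbox behind: x 90 to 175, y -210 to 40, 70 high, bearing cheeks on it up to z 110. Lever on the right at y -165; pressing arm behind the plate at y 0.
- plate_centre (a point): Centre of the top face of the press's round steel plate (90 mm diameter), 30 mm above the bench; axes as the press.
- wood_disc: Loose flat disc of light wood, 62 mm diameter, 14 mm thick, about 35 g, lying on the bench to the left of the press; origin at the centre of its underside, z up. The bottom layer.
- rubber_disc: Loose flat disc of dark rubber, rigid, 46 mm diameter, 12 mm thick, about 25 g, lying on the bench to the left of the press; origin at the centre of its underside, z up. The top layer.
- press_lever (a joint): Lever angle, rad: 0 at rest (points to the robot, 0.55 rad above level), grows as pressed down. Felt notches at 0.30, 0.60 and 0.90 (the third), marked by dark pegs on a quadrant beside it; end stop at 1.06. Springs back to 0 from any notch if let go. Force on its pad: 3 to 9 N on the way, rising and falling over the notches; 12 to 17 N from 0.75 on, as the stack is pressed, about 16 N in the third notch.
- lever_pad (a point): Round black pad, 42 mm diameter, 14 mm thick, at the lever's free end, to be pressed from above. Origin at the centre of its top face; z normal to that face (tilts with the lever), x along the lever towards its pivot. The origin lies 150 mm from the pivot along the lever and 8 mm above its axis line; height about 180 mm at rest, 51 mm in the third notch.
- lever_pivot (a point): On the lever's hinge axis, which runs along the press's y; at x 130, y -165, z 95 mm of the press frame. Axes as the press.
- swing_pivot (a point): Hinge of the pressing arm, along the press's y, at x 130, y 0, z 95 mm of the press frame. Axes as the press.
- press_arm: Steel pressing arm, 145 mm long, 36 mm wide at its round grey foot, origin at its hinge. At rest it stands upright behind the plate (top at z 240 mm), leaning slightly back. Geared to the lever, it swings down over the plate as the lever is pressed; with the lever at about 0.75 its foot meets a full stack (56 mm above the bench), then a spring gives and it presses with 3 to 4 N.
- spray_can: Bystander: white can, 60 mm diameter, 110 mm high, right of the press; origin at the centre of its underside.
- wax_tin: Bystander: low aluminium tin, 56 mm diameter, 26 mm high, behind the press on its left; origin at the centre of its underside.
- shoe_brush: Bystander: brush with a straight handle lying on the bench, far left; origin under its middle.

How it is judged:
On the way, in this order (a step that is already met when the one before it is completed fails the run):
1. the wooden disc lies flat and centred on the plate, let go (horizontal distance between wood_disc and plate_centre below 0.008 m and height (world z) of wood_disc between 0.026 and 0.034 m and angle between wood_disc's own z axis and vertical below 0.1 rad and contact force between the fingers and wood_disc below 0.1 N and linear speed of wood_disc below 0.02 m/s), for 0.2 s.
2. the rubber disc lies flat and centred on the wooden disc, let go (all of step 1 and horizontal distance between rubber_disc and wood_disc below 0.008 m and height (world z) of rubber_disc between 0.04 and 0.048 m and angle between rubber_disc's own z axis and vertical below 0.1 rad and contact force between the fingers and rubber_disc below 0.1 N and linear speed of rubber_disc below 0.02 m/s), for 0.2 s.
3. the lever is pressed into its third notch and the arm's foot presses the stack (horizontal distance between wood_disc and plate_centre below 0.008 m and height (world z) of wood_disc between 0.026 and 0.034 m and angle between each of wood_disc, rubber_disc's own z axis and vertical below 0.1 rad and horizontal distance between rubber_disc and wood_disc below 0.008 m and height (world z) of rubber_disc between 0.04 and 0.048 m and value of joint press_lever between 0.83 and 0.97 rad and contact force between any of the fingers, the arm and press_lever above 3 N and contact force between press_arm and rubber_disc above 2 N), for 0.2 s.
At the end, for the whole second after the job is handed in: Wooden disc flat within 8 mm of the plate's centre, rubber disc flat on it within 8 mm of its centre, both let go; lever still at 0.83 to 0.97 rad (third notch 0.90), held by the robot with over 3 N on its pad; the arm's foot presses the rubber disc with over 2 N (all of step 3 and velocity of joint press_lever between -0.1 and 0.1 rad/s and contact force between the fingers and wood_disc below 0.1 N and linear speed of each of wood_disc, rubber_disc below 0.02 m/s and contact force between the fingers and rubber_disc below 0.1 N); the arm keeps its last pose, push and grip.
It fails at once if the spray can is moved by more than 30 mm (distance of spray_can from where it was at the start of the episode above 0.03 m).
It fails at once if the wax tin is moved by more than 30 mm (distance of wax_tin from where it was at the start of the episode above 0.03 m).
It fails at once if the shoe brush is moved by more than 30 mm (distance of shoe_brush from where it was at the start of the episode above 0.03 m).
It also fails if it takes over 64 s, if anything falls off the work surface, if the arm or the gripper's body presses on something with over 40 N, if the wrist force passes 120 N, or if a joint passes its speed limit or range.

### The arm

A 7-joint arm with a two-finger parallel gripper is mounted at the origin on the work surface. World frame = base frame: x ahead of the robot, y to its left, z up, the work surface at z = 0. Lengths are in m, angles in rad, forces in N, time in s.
With the tool pointing down it reaches from about 0.425 to 0.825 m from the base axis. Payload 3.6 kg.
Tool frame: the origin (TCP) lies on the centre line of the jaws, within the pads' length; the fingertips stand 19 mm ahead of it and the grasp point (between the pads) is the TCP; z points along the fingers, y is the line along which they close (so a half turn about z gives the same grasp; the last joint's range is limited). The gripper opens to 85 mm and grips with 20 to 120 N. Pads are 22 mm wide; open, the fingers measure 114 mm over their backs; the gripper's body (76 mm by 85 mm) begins 54 mm behind the grasp point. The pads swing forward as they close: fully open they stand 13 mm farther back than shut.
Start: joints at [1.081, 0.615, -0.013, 1.423, 0.008, 1.103, -0.04], TCP at [0.291, -0.581, 0.25] pointing down, gripper open.
Joint ranges: [-3.12, 3.12], [-0.3, 2.06], [-1.34, 1.32], [0.26, 2.42], [-1.36, 4.5], [0.01, 1.98], [-2.84, 2.84]. Speed limits (rad/s): [2.79, 2.79, 3.14, 3.14, 3.14, 3.14, 3.14].

### API

Orientations are given as a unit quaternion [w, x, y, z].
In Python, from cell import env, optics gives the robot as it stands.
- The arm moves only by the tool apply_moves, never from a script. Its argument "moves" is a list that holds one entry, the list of rows, each a list of 7 numbers: the shift along the world's x, y, z scaled (see below), then the turn, a rotation vector about the world's x, y, z scaled (see below), then the closure, from -1 (fully open) to 1 (shut). A call has 1 to 12 rows; each row is the pose to reach, as a shift and turn from the pose commanded when the call began; what a row does not reach only later rows make up. The controller multiplies each number of a shift by 0.15 m and each number of a turn by 0.5 rad. A row lasts 1/8 s, in which the tool goes at most 62.5 mm and 10.7 degrees, less where a joint would pass 70% of its speed; a pose out of reach is approached as far as the arm can. A call with a number of a shift or a turn outside -1 to 1 is refused whole. A call with a gripper value outside its range is refused whole. The fingers move at their own pace and stop on an object; "grip_force" is the grip in N (left out, the last holds). Time passes only in rows, so rows that repeat a pose let the fingers close. It gives the time, the measured TCP pose, the force, the opening and the grip force at its end, in the units of the state.
- env.sense(): the state, without advancing time (a new reading comes with each control period).
- optics.camera(name): name is "scene" or "top" or "wrist"; returns a dict with "img" (420x560x3 uint8, red, green, blue), "K" (3x3 intrinsics, pixels), "extrinsics" (4x4, takes a point from world to camera coordinates); the wrist camera has in their place "T_tool_cam" (4x4, takes a point from camera to tool coordinates, whose origin is the TCP and whose axes are the flange's). Camera axes: x right, y down, z forward; pixel columns grow to the right and rows downward; lengths in m; the calibration is good to about 2 mm. The wrist camera is an equidistant fisheye: a pixel r from the principal point sees the ray r / f radians off the axis. A picture is of the moment at which its call begins: read the wrist's pose just before it. There is no depth.
- env.finish_job(): hands the job in; it is judged then, once.
The state is a dict: "t": time; "qpos": joint angles; "dq": joint speeds; "joint_torque": joint torques, N m; "ee_pos": TCP position; "tool_rot": TCP orientation; "ft_force": force on the tool from outside, world axes, zero at the start; "ft_torque": the same for the moment, N m; "finger_gap": opening from 0.0 (shut) to 1.0 (fully open); "finger_force": force on a finger pad.
Only numpy, scipy, OpenCV 4.12 (cv2) and the standard library are available. Lean on these libraries where they do the work, as an engineer would, in place of code of your own. Each camera call takes 0.05 s, during which the arm holds its last target. There are 200 camera calls.

## Working session

There is one attempt and no reset: what is moved stays moved. The work goes in short steps, Python scripts to look and compute and a tool call to move; the robot and the scene stay as the last step left them, time stands still between calls to the robot, and variables do not carry over. Pictures are saved under pics/ and viewed, at most 10 in all, crops included, and the job is handed in when it is done.

Besides the shell and the picture viewer there is one more tool, called after ">>>" as name([rows], argument=value, ...), one row to a line, values as JSON. apply_moves: Moves the arm, as the interface text tells. Its arguments: {"type":"object","properties":{"moves":{"type":"array"},"grip_force":{"type":"number"}},"required":["moves"]}

```bash
ls; mkdir -p pics
cat > h.py <<'E'
import numpy as np, cv2
from cell import env, optics
def ray(c,u,v,z):
    K=np.array(c["K"]);E=np.array(c["extrinsics"]);R=E[:3,:3];t=E[:3,3]
    o=-R.T@t;d=R.T@np.linalg.inv(K)@np.array([u,v,1.]);return o+d*(z-o[2])/d[2]
def proj(c,p):
    K=np.array(c["K"]);E=np.array(c["extrinsics"]);q=K@(E[:3,:3]@np.array(p)+E[:3,3]);return q[:2]/q[2]
def save(n,img): cv2.imwrite(f"pics/{n}.png",cv2.cvtColor(img,cv2.COLOR_RGB2BGR))
E
python3 - <<'E'
from h import *
s=env.sense();print({k:np.round(v,3) for k,v in s.items()})
for n in("scene","top"):
    c=optics.camera(n);save(n+"0",c["img"]);print(n,np.round(c["K"],1).tolist(),np.round(c["extrinsics"],3).tolist())
c=optics.camera("wrist");print(c["K"],np.round(c["T_tool_cam"],3))
E
```

```text
pics
{'t': np.float64(0.0), 'qpos': array([ 1.08 ,  0.616, -0.013,  1.425,  0.008,  1.103, -0.04 ]), 'dq': array([-0.   ,  0.001, -0.   ,  0.001, -0.001,  0.001, -0.001]), 'joint_torque': array([ 0.0000e+00, -4.6921e+01,  2.5900e-01, -1.7104e+01,  1.0000e-02,
        1.0000e-02,  0.0000e+00]), 'ee_pos': array([ 0.29 , -0.581,  0.249]), 'tool_rot': array([-0.001,  0.973,  0.23 , -0.   ]), 'ft_force': array([ 0.686, -0.036, -0.009]), 'ft_torque': array([0.015, 0.032, 0.079]), 'finger_force': np.float64(0.0), 'finger_gap': np.float64(0.999)}
scene [[457.5, 0.0, 285.0], [0.0, 457.5, 208.7], [0.0, 0.0, 1.0]] [[0.492, 0.87, -0.003, -0.288], [0.496, -0.284, -0.821, -0.179], [-0.715, 0.403, -0.571, 1.856], [0.0, 0.0, 0.0, 1.0]]
top [[478.6, 0.0, 279.9], [0.0, 478.6, 213.5], [0.0, 0.0, 1.0]] [[-0.021, -1.0, 0.018, 0.026], [-0.998, 0.019, -0.062, 0.583], [0.062, -0.019, -0.998, 1.232], [0.0, 0.0, 0.0, 1.0]]
[[325.1922621    0.         280.81167768]
 [  0.         325.1922621  213.36016269]
 [  0.           0.           1.        ]] [[ 0.    -0.96  -0.279  0.071]
 [ 1.     0.    -0.    -0.   ]
 [ 0.    -0.279  0.96  -0.122]
 [ 0.     0.     0.     1.   ]]
```

View pics/top0.png

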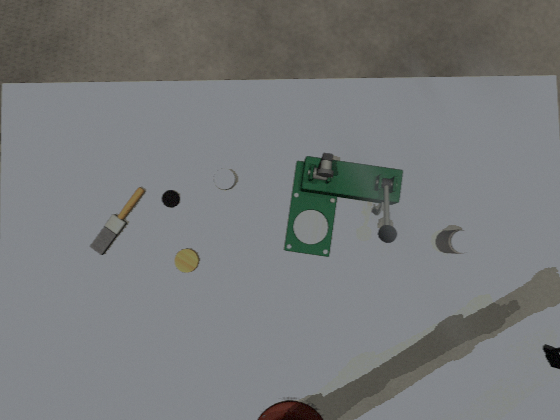

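View pics/scene0.png

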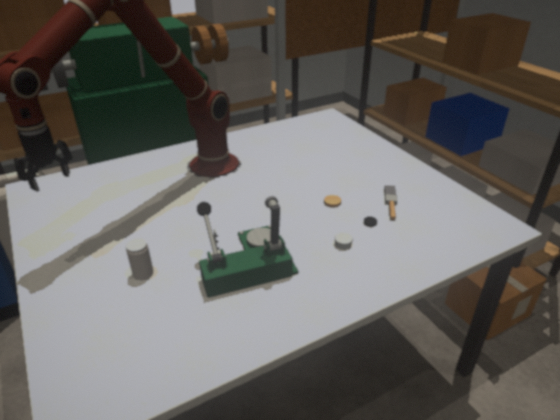

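The top view shows the wood disc at about (187,260), rubber (171,199), plate (311,227), pad (388,234), can (455,240), tin (225,179) and brush (118,220). The scene view agrees.

```bash
cat > m.py <<'E'
from h import *
c=optics.camera("top");im=c["img"];hsv=cv2.cvtColor(im,cv2.COLOR_RGB2HSV)
def blob(mask,u,v,r=30):
    m=np.zeros(mask.shape,np.uint8);m[v-r:v+r,u-r:u+r]=mask[v-r:v+r,u-r:u+r]
    n,l,s,ce=cv2.connectedComponentsWithStats(m,connectivity=8)
    i=1+np.argmax(s[1:,4]);cs,_=cv2.findContours((l==i).astype(np.uint8),0,2)
    h=cv2.convexHull(np.vstack(cs));return cv2.fitEllipse(h),s[i,4],(l==i)
H,S,V=cv2.split(hsv)
for n,mask,(u,v),z in(("wood",S>80,(187,260),.014),("rubber",V<60,(171,199),.012),("plate",S<60,(311,227),.03),("pad",V<90,(388,234),.18)):
    if n=="plate": mask=mask&(V>90)
    e,a,_=blob(mask.astype(np.uint8),u,v,20 if n!="plate" else 19)
    p=ray(c,*e[0],z);print(n,np.round(e[0],1),np.round(e[1],1),a,np.round(p,4))
    print('  diam mm',np.array(e[1])/478.6*(1.25-z)*1000)
g=((H>60)&(H<95)&(S>80)).astype(np.uint8)
cs,_=cv2.findContours(g,0,2);k=max(cs,key=cv2.contourArea)
ap=cv2.approxPolyDP(k,4,True)[:,0];print(ap.tolist())
E
python3 m.py
```

```text
wood [186.5 260.1] [23.3 23.5] 435 [0.4676 0.2595 0.014 ]
  diam mm [60.12876411 60.56199716]
rubber [170.5 198.4] [16.9 17.4] 238 [0.6293 0.3002 0.012 ]
  diam mm [43.60187343 44.92940028]
plate [310.3 226.5] [34.1 35. ] 950 [ 0.5477 -0.063   0.03  ]
  diam mm [87.0115544  89.30397018]
pad [386.5 231.4] [17.2 23.4] 273 [ 0.528  -0.2241  0.18  ]
  diam mm [38.48904368 52.40419028]
[[297, 161], [284, 249], [328, 255], [322, 250], [329, 250], [335, 206], [329, 199], [369, 193], [358, 180], [359, 173], [344, 162], [332, 161], [332, 178], [313, 179], [320, 158]]
```

>>> apply_moves([
  [[0.4, 0.33, 0.1, 0, 0, 0.32, -1], [0.8, 0.66, 0.2, 0, 0, 0.64, -1], [1, 1, 0.2, 0, 0, 0.956, -1]],
], grip_force=30)

```text
t: 0.57
ee_pos: [0.4254, -0.4528, 0.2788]
tool_rot: [0.001, 0.89, 0.456, 0.0]
ft_force: [0.5, -0.1, -0.4]
finger_gap: 0.999
finger_force: 0.0
```

>>> apply_moves([
  [[0.1, 0.33, 0, 0, 0, 0.32, -1], [0.2, 0.66, 0, 0, 0, 0.64, -1], [0.2, 1, 0, 0, 0, 0.956, -1]],
])

```text
t: 0.95
ee_pos: [0.4546, -0.3015, 0.2781]
tool_rot: [0.0, 0.756, 0.654, 0.0]
ft_force: [0.2, 0.2, 0.1]
finger_gap: 0.997
finger_force: 0.0
```

>>> apply_moves([
  [[0, 0.4, 0, 0, 0, 0, -1], [0, 0.8, 0, 0, 0, 0, -1], [0, 1, 0, 0, 0, 0, -1]],
])

```text
t: 1.32
ee_pos: [0.4533, -0.1498, 0.2786]
tool_rot: [-0.0, 0.757, 0.654, 0.0]
ft_force: [-0.0, -0.2, -1.0]
finger_gap: 1.003
finger_force: 0.0
```

>>> apply_moves([
  [[0, 0.4, 0, 0, 0, 0, -1], [0, 0.8, 0, 0, 0, 0, -1], [0, 1, 0, 0, 0, 0, -1]],
])

```text
t: 1.7
ee_pos: [0.453, -0.0, 0.2786]
tool_rot: [-0.0, 0.757, 0.654, 0.001]
ft_force: [0.1, -0.2, -0.3]
finger_gap: 0.999
finger_force: 0.0
```

>>> apply_moves([
  [[0, 0.4, -0.2, 0, 0, 0, -1], [0, 0.8, -0.6, 0, 0, 0, -1], [0, 1, -0.8, 0, 0, 0, -1], [0, 1, -0.8, 0, 0, 0, -1], [0, 1, -0.8, 0, 0, 0, -1]],
])

```text
t: 2.33
ee_pos: [0.4535, 0.146, 0.1581]
tool_rot: [0.0, 0.758, 0.652, -0.001]
ft_force: [-0.3, -0.4, 0.1]
finger_gap: 0.997
finger_force: 0.0
```

```bash
cat >> h.py <<'E'
from scipy.spatial.transform import Rotation as Ro
def wrist():
    s=env.sense();c=optics.camera("wrist");q=s["tool_rot"];T=np.eye(4);T[:3,:3]=Ro.from_quat([q[1],q[2],q[3],q[0]]).as_matrix();T[:3,3]=s["ee_pos"]
    c["T"]=T@np.array(c["T_tool_cam"]);return c,s
def wray(c,u,v,z):
    K=c["K"];d=np.array([u-K[0][2],v-K[1][2]])/K[0][0];r=np.hypot(*d)
    k=c["T"][:3,:3]@np.array([*(d/max(r,1e-9)*np.sin(r)),np.cos(r)]);o=c["T"][:3,3];return o+k*(z-o[2])/k[2]
def disc(c,mask,z,amin=300):
    "circles found: world-plane contour of every blob"
    n,l,s,ce=cv2.connectedComponentsWithStats(mask.astype(np.uint8))
    for i in range(1,n):
        if s[i,4]<amin: continue
        k,_=cv2.findContours((l==i).astype(np.uint8),0,1);k=max(k,key=len)[:,0]
        P=np.array([wray(c,u,v,z)[:2] for u,v in k])
        (x,y),r=cv2.minEnclosingCircle((P*1000).astype(np.float32))
        A=np.c_[2*P,np.ones(len(P))];f=np.linalg.lstsq(A,(P**2).sum(1),rcond=None)[0]
        print(np.round(ce[i]),s[i,4],"world",np.round([x/1000,y/1000],4),"R mm",round(r,1),"lsq",np.round(f[:2],4))
E
python3 - <<'E'
from h import *
c,s=wrist();im=c["img"];save("w1",im);H,S,V=cv2.split(cv2.cvtColor(im,cv2.COLOR_RGB2HSV))
disc(c,(S>90)&(V>80),.014)
E
```

```text
[274.  81.] 1742 world [0.467 0.259] R mm 30.2 lsq [0.4692 0.2558]
[ 14. 318.] 559 world [0.0796 0.0482] R mm 37.3 lsq [0.075  0.0471]
[435. 379.] 431 world [ 0.6109 -0.1046] R mm 28.0 lsq [ 0.6099 -0.1044]
```

View pics/w1.png

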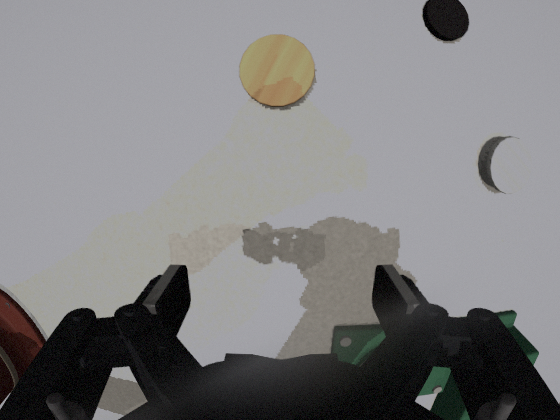

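Wood disc at pixel (277,70), 0.467/0.259, as seen from above as well. Fingers lie at left and right of the lower middle. I go over it.

>>> apply_moves([
  [[0.05, 0.4, -0.2, 0, 0, 0, -1], [0.093, 0.757, -0.5, 0, 0, 0, -1], [0.093, 0.757, -0.65, 0, 0, 0, -1], [0.093, 0.757, -0.65, 0, 0, 0, -1], [0.093, 0.757, -0.65, 0, 0, 0, -1], [0.093, 0.757, -0.65, 0, 0, 0, -1]],
])

```text
t: 3.12
ee_pos: [0.4689, 0.2586, 0.0626]
tool_rot: [0.001, 0.759, 0.651, 0.001]
ft_force: [0.4, -0.1, -0.1]
finger_gap: 0.996
finger_force: 0.0
```

>>> apply_moves([
  [[0, 0, -0.1, 0, 0, 0, -1], [0, 0, -0.2, 0, 0, 0, -1], [0, 0, -0.25, 0, 0, 0, -1], [0, 0, -0.25, 0, 0, 0, -1], [0, 0, -0.25, 0, 0, 0, -1]],
])

```text
t: 3.75
ee_pos: [0.4675, 0.26, 0.0233]
tool_rot: [-0.0, 0.758, 0.652, 0.0]
ft_force: [0.3, 0.1, -0.5]
finger_gap: 1.0
finger_force: 0.0
```

>>> apply_moves([
  [[0, 0, -0.02, 0, 0, 0, -1], [0, 0, -0.03, 0, 0, 0, -1], [0, 0, -0.03, 0, 0, 0, -1], [0, 0, -0.03, 0, 0, 0, -1]],
])

```text
t: 4.25
ee_pos: [0.4675, 0.2598, 0.0189]
tool_rot: [-0.0, 0.758, 0.652, 0.0]
ft_force: [0.7, -0.2, 0.7]
finger_gap: 0.998
finger_force: 0.0
```

>>> apply_moves([
  [[0, 0, -0.02, 0, 0, 0, -1], [0, 0, -0.02, 0, 0, 0, -1], [0, 0, -0.02, 0, 0, 0, -1]],
])

```text
t: 4.62
ee_pos: [0.4674, 0.2598, 0.0158]
tool_rot: [-0.0, 0.758, 0.652, -0.0]
ft_force: [-0.2, -0.2, 0.4]
finger_gap: 1.001
finger_force: 0.0
```

Run:
```python
from h import *
c,s=wrist();save("w2",c["img"]);print(s["ft_force"],s["ee_pos"])
```

```text
[-0.17709663 -0.16683728  0.44401211] [0.46740067 0.25979386 0.01576878]
```

View pics/w2.png

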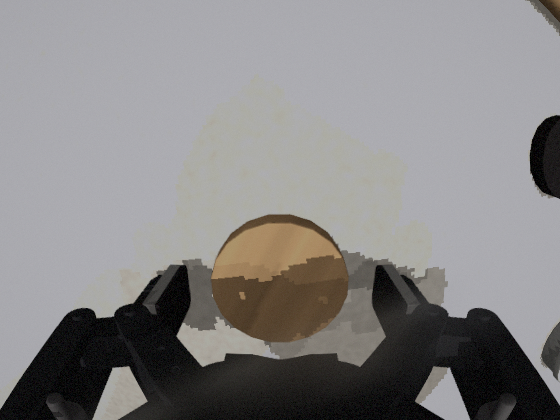

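The disc (centre 280,278) sits between the fingers (190 and 380), with no contact yet. Close gently.

>>> apply_moves([
  [[0, 0, 0, 0, 0, 0, -0.2], [0, 0, 0, 0, 0, 0, 0.2], [0, 0, 0, 0, 0, 0, 0.5], [0, 0, 0, 0, 0, 0, 1], [0, 0, 0, 0, 0, 0, 1], [0, 0, 0, 0, 0, 0, 1]],
], grip_force=25)

```text
t: 5.42
ee_pos: [0.4675, 0.2598, 0.0161]
tool_rot: [0.0, 0.758, 0.652, 0.0]
ft_force: [-0.7, -0.6, 5.0]
finger_gap: 0.711
finger_force: 27.2
```

>>> apply_moves([
  [[0, 0, 0.3, 0, 0, 0, 1], [0, 0, 0.6, 0, 0, 0, 1], [0.1, -0.3, 0.8, 0, 0, 0, 1], [0.2, -0.7, 0.8, 0, 0, 0, 1], [0.3, -1, 0.8, 0, 0, 0, 1], [0.3, -1, 0.8, 0, 0, 0, 1]],
])

```text
t: 6.18
ee_pos: [0.5135, 0.1037, 0.1349]
tool_rot: [0.001, 0.762, 0.648, -0.002]
ft_force: [0.2, 0.2, -0.2]
finger_gap: 0.71
finger_force: 27.7
```

>>> apply_moves([
  [[0, -0.3, 0, 0, 0, 0, 1], [0.1, -0.6, 0, 0, 0, 0, 1], [0.1, -0.6, 0, 0, 0, 0, 1], [0.1, -0.6, 0, 0, 0, 0, 1]],
])

```text
t: 6.68
ee_pos: [0.527, 0.0213, 0.1355]
tool_rot: [-0.001, 0.758, 0.652, 0.0]
ft_force: [-0.3, 0.6, -0.7]
finger_gap: 0.706
finger_force: 27.7
```

Run:
```python
from h import *
c,s=wrist();im=c["img"];save("w3",im);print(s["ee_pos"])
```

```text
[0.52703557 0.021302   0.13546939]
```

View pics/w3.png

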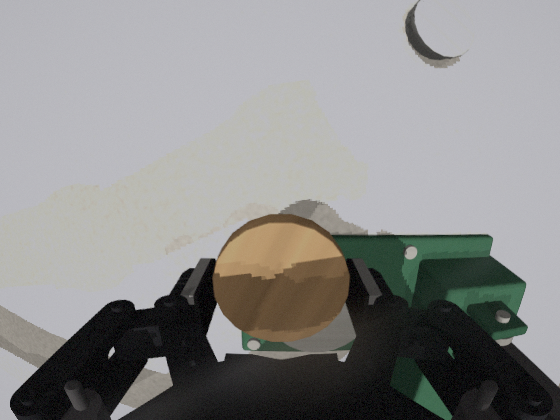

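Held wood disc is flat and centred (282,277); the press base edge and two bolt heads at (411,252) and (254,345) show, the plate is hidden. Cross-check the bolts against the top view.

Run:
```python
from h import *
c=optics.camera("top")
T=cv2.cvtColor(cv2.imread("pics/top0.png"),cv2.COLOR_BGR2RGB);G=(T.max(2).astype(int)-T.min(2)<45)&(T.max(2)>100)
for u,v in((297,195),(292,246),(334,200),(325,251)):
    m=np.argwhere(G[v-4:v+5,u-4:u+5]).mean(0)-4;print("top",np.round(m,1),np.round(ray(c,u+m[1],v+m[0],.014),4))
w,s=wrist()
for u,v in((411,252),(254,345)): print("wrist",np.round(wray(w,u,v,.014),4))
A,B,C=[ray(c,*p,.012) for p in((297,161),(284,249),(328,255))]
print("yaw",np.arctan2(A[1]-B[1],A[0]-B[0]),np.arctan2(C[0]-B[0],-(C[1]-B[1])),np.hypot(*(A-B)[:2]),np.hypot(*(C-B)[:2]),B,C)
```

```text
top [-0.5 -1. ] [ 0.6332 -0.0287  0.014 ]
top [ 0. -3.] [ 0.4985 -0.0074  0.014 ]
top [0.4 1.1] [ 0.6156 -0.1313  0.014 ]
top [0.7 0.5] [ 0.4816 -0.1025  0.014 ]
wrist [ 0.6324 -0.0282  0.014 ]
wrist [ 0.4825 -0.1021  0.014 ]
yaw -0.1682243365320474 -0.15594034260812187 0.23459677998957298 0.11613896019922369 [0.49096957 0.00579551 0.012     ] [ 0.47293214 -0.10893421  0.012     ]
```

>>> apply_moves([
  [[0.07, -0.3, 0, 0, 0, 0, 1], [0.14, -0.562, 0, 0, 0, 0, 1], [0.14, -0.562, -0.25, 0, 0, 0, 1], [0.14, -0.562, -0.5, 0, 0, 0, 1], [0.14, -0.562, -0.5, 0, 0, 0, 1], [0.14, -0.562, -0.5, 0, 0, 0, 1]],
])

```text
t: 7.58
ee_pos: [0.5494, -0.0634, 0.0619]
tool_rot: [0.0, 0.758, 0.652, 0.001]
ft_force: [-0.4, 0.0, -0.1]
finger_gap: 0.714
finger_force: 27.7
```

>>> apply_moves([
  [[-0.007, 0, -0.05, 0, 0, 0, 1], [-0.007, 0, -0.08, 0, 0, 0, 1], [-0.007, 0, -0.1, 0, 0, 0, 1], [-0.007, 0, -0.1, 0, 0, 0, 1], [-0.007, 0, -0.1, 0, 0, 0, 1]],
])

```text
t: 8.2
ee_pos: [0.5475, -0.0646, 0.0461]
tool_rot: [0.0, 0.758, 0.652, 0.0]
ft_force: [-0.8, -0.3, 3.0]
finger_gap: 0.713
finger_force: 27.9
```

>>> apply_moves([
  [[0, 0, 0, 0, 0, 0, 0.2], [0, 0, 0, 0, 0, 0, -0.4], [0, 0, 0, 0, 0, 0, -1], [0, 0, 0, 0, 0, 0, -1], [0, 0, 0.2, 0, 0, 0, -1], [0, 0, 0.5, 0, 0, 0, -1], [0, 0.3, 0.8, 0, 0, 0, -1], [0, 0.7, 0.8, 0, 0, 0, -1], [0, 1, 0.8, 0, 0, 0, -1], [0, 1, 0.8, 0, 0, 0, -1]],
])

```text
t: 9.45
ee_pos: [0.5467, 0.0915, 0.1662]
tool_rot: [-0.001, 0.755, 0.655, 0.002]
ft_force: [0.2, -1.4, -0.0]
finger_gap: 1.004
finger_force: 0.0
```

>>> apply_moves([
  [[0.2, 0.4, 0, 0, 0, 0, -1], [0.4, 0.8, 0, 0, 0, 0, -1], [0.52, 1, 0, 0, 0, 0, -1], [0.52, 1, 0, 0, 0, 0, -1], [0.52, 1, 0, 0, 0, 0, -1]],
])

```text
t: 10.07
ee_pos: [0.6254, 0.2332, 0.1649]
tool_rot: [0.001, 0.759, 0.651, -0.001]
ft_force: [-0.2, -0.2, 1.5]
finger_gap: 1.0
finger_force: 0.0
```

Run:
```python
from h import *
c=optics.camera("top");im=c["img"]
H,S,V=cv2.split(cv2.cvtColor(im,cv2.COLOR_RGB2HSV))
m=np.zeros(S.shape,np.uint8);r=slice(200,255),slice(280,340);m[r]=((S>70)&(H<35)&(V>80))[r]
k,_=cv2.findContours(m,0,1);k=cv2.convexHull(max(k,key=cv2.contourArea));e=cv2.fitEllipse(k);print(e,ray(c,*e[0],.044))
w,s=wrist();save("w4",w["img"]);V=w["img"].max(2);V[230:]=255;print(s["ee_pos"])
disc(w,V<50,.012)
```

```text
((310.6486511230469, 226.2673797607422), (23.625783920288086, 23.97762107849121), 117.5302505493164) [ 0.54787654 -0.06271081  0.044     ]
[0.6254277  0.23258831 0.16514339]
[274. 125.] 2161 world [0.6294 0.3006] R mm 22.3 lsq [0.6295 0.3007]
```

View pics/w4.png

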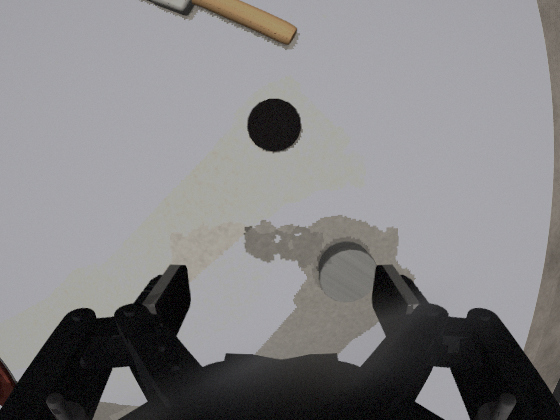

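Rubber disc at pixel (274,125), 0.6295/0.3006, matching the top view. The tin (347,270) and brush handle (up to 298,35) are clear of the fingers. The wood lies centred on the plate within 1 mm.

>>> apply_moves([
  [[0.027, 0.3, 0, 0, 0, 0, -1], [0.027, 0.453, 0, 0, 0, 0, -1], [0.027, 0.453, -0.3, 0, 0, 0, -1], [0.027, 0.453, -0.6, 0, 0, 0, -1], [0.027, 0.453, -0.8, 0, 0, 0, -1], [0.027, 0.453, -0.85, 0, 0, 0, -1], [0.027, 0.453, -0.85, 0, 0, 0, -1]],
])

```text
t: 11.05
ee_pos: [0.6297, 0.3032, 0.0388]
tool_rot: [0.0, 0.759, 0.652, 0.0]
ft_force: [0.6, -0.0, -0.5]
finger_gap: 0.998
finger_force: 0.0
```

>>> apply_moves([
  [[0, -0.017, -0.08, 0, 0, 0, -1], [0, -0.017, -0.135, 0, 0, 0, -1], [0, -0.017, -0.135, 0, 0, 0, -1], [0, -0.017, -0.135, 0, 0, 0, -0.3], [0, -0.017, -0.135, 0, 0, 0, 0], [0, -0.017, -0.135, 0, 0, 0, 0.4], [0, -0.017, -0.135, 0, 0, 0, 1], [0, -0.017, -0.135, 0, 0, 0, 1], [0, -0.017, -0.135, 0, 0, 0, 1], [0, -0.017, -0.135, 0, 0, 0, 1]],
])

```text
t: 12.3
ee_pos: [0.6298, 0.3012, 0.0187]
tool_rot: [0.0, 0.758, 0.652, 0.001]
ft_force: [0.6, 0.7, 5.8]
finger_gap: 0.519
finger_force: 26.0
```

>>> apply_moves([
  [[0, 0, 0.3, 0, 0, 0, 1], [0, 0, 0.7, 0, 0, 0, 1], [-0.1, -0.3, 0.97, 0, 0, 0, 1], [-0.2, -0.7, 0.97, 0, 0, 0, 1], [-0.3, -1, 0.97, 0, 0, 0, 1], [-0.3, -1, 0.97, 0, 0, 0, 1]],
])

```text
t: 13.05
ee_pos: [0.5834, 0.144, 0.1624]
tool_rot: [0.001, 0.761, 0.649, -0.003]
ft_force: [-0.2, 0.7, -1.4]
finger_gap: 0.522
finger_force: 25.8
```

>>> apply_moves([
  [[-0.1, -0.4, 0, 0, 0, 0, 1], [-0.2, -0.8, 0, 0, 0, 0, 1], [-0.25, -1, 0, 0, 0, 0, 1], [-0.25, -1, 0, 0, 0, 0, 1], [-0.25, -1, 0, 0, 0, 0, 1], [-0.25, -1, 0, 0, 0, 0, 1]],
])

```text
t: 13.8
ee_pos: [0.5473, 0.0035, 0.1635]
tool_rot: [-0.001, 0.757, 0.653, 0.001]
ft_force: [-0.5, 0.3, -0.1]
finger_gap: 0.522
finger_force: 25.8
```

Run:
```python
from h import *
w,s=wrist();print(s["ee_pos"],s["finger_gap"]);V=w["img"].max(2);save("w5",w["img"])
g=.0187; disc(w,(V<50)&(np.indices(V.shape)[0]<345)&(abs(np.indices(V.shape)[1]-280)<70),s["ee_pos"][2]-.0187+.012)
```

```text
[0.54730364 0.00349232 0.1635063 ] 0.5224573740897914
[280. 284.] 9732 world [ 0.5445 -0.0104] R mm 40.9 lsq [ 0.5454 -0.0057]
```

View pics/w5.png

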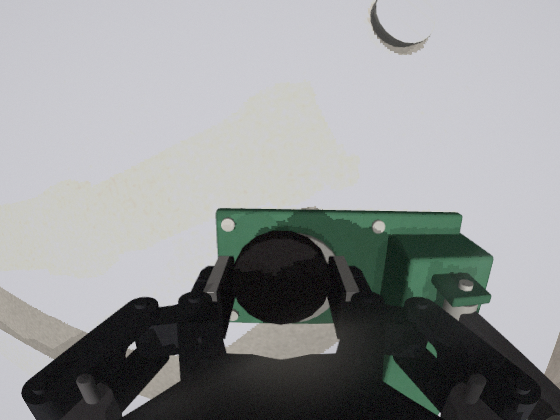

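Rubber is held flat and centred at (283,278) over the press. Now lower it onto the wood.

>>> apply_moves([
  [[0.003, -0.3, 0, 0, 0, 0, 1], [0.003, -0.45, 0, 0, 0, 0, 1], [0.003, -0.45, -0.2, 0, 0, 0, 1], [0.003, -0.45, -0.4, 0, 0, 0, 1], [0.003, -0.45, -0.58, 0, 0, 0, 1], [0.003, -0.45, -0.58, 0, 0, 0, 1], [0.003, -0.45, -0.58, 0, 0, 0, 1]],
])

```text
t: 14.72
ee_pos: [0.5483, -0.0658, 0.0774]
tool_rot: [0.0, 0.758, 0.652, 0.001]
ft_force: [0.5, 0.4, -0.6]
finger_gap: 0.52
finger_force: 25.8
```

Down 14.5 mm to 0.063, y +1.5 mm.

>>> apply_moves([
  [[0, 0.01, -0.05, 0, 0, 0, 1], [0, 0.01, -0.08, 0, 0, 0, 1], [0, 0.01, -0.095, 0, 0, 0, 1], [0, 0.01, -0.095, 0, 0, 0, 1], [0, 0.01, -0.095, 0, 0, 0, 1]],
])

```text
t: 15.35
ee_pos: [0.5473, -0.0652, 0.0626]
tool_rot: [0.0, 0.758, 0.652, -0.0]
ft_force: [-1.0, 0.1, 3.1]
finger_gap: 0.522
finger_force: 26.1
```

>>> apply_moves([
  [[0, 0, 0, 0, 0, 0, 0.3], [0, 0, 0, 0, 0, 0, -0.2], [0, 0, 0, 0, 0, 0, -0.7], [0, 0, 0, 0, 0, 0, -1], [0, 0, 0, 0, 0, 0, -1], [0, 0, 0.2, 0, 0, 0, -1], [0, 0, 0.5, 0, 0, 0, -1], [0, 0, 0.8, 0, 0, 0, 0], [0, 0, 1, 0, 0, 0, 1], [0, 0, 1, 0, 0, 0, 1], [0, 0, 1, 0, 0, 0, 1], [0, 0, 1, 0, 0, 0, 1]],
])

```text
t: 16.85
ee_pos: [0.5465, -0.0652, 0.2108]
tool_rot: [-0.001, 0.758, 0.652, -0.001]
ft_force: [-0.3, 0.5, -1.0]
finger_gap: 0.001
finger_force: 0.0
```

>>> apply_moves([
  [[-0.05, -0.3, 0.2, 0, 0, 0, 1], [-0.1, -0.7, 0.2, 0, 0, 0, 1], [-0.133, -1, 0.2, 0, 0, 0, 1], [-0.133, -1, 0.2, 0, 0, 0, 1], [-0.133, -1, 0.2, 0, 0, 0, 1]],
])

```text
t: 17.48
ee_pos: [0.5273, -0.2141, 0.2414]
tool_rot: [-0.001, 0.758, 0.652, 0.0]
ft_force: [-0.0, 0.2, -0.1]
finger_gap: -0.001
finger_force: 0.0
```

Run:
```python
from h import *
c=optics.camera("top");im=c["img"];print(env.sense()["ee_pos"])
H,S,V=cv2.split(cv2.cvtColor(im,cv2.COLOR_RGB2HSV))
r=slice(205,250),slice(285,337)
for n,M,z in(("wood",(S>70)&(H<35)&(V>80),.044),("rub",V<50,.056)):
    m=np.zeros(S.shape,np.uint8);m[r]=M[r]
    k,_=cv2.findContours(m,0,1);k=cv2.convexHull(max(k,key=cv2.contourArea));e=cv2.fitEllipse(k);print(n,e,ray(c,*e[0],z))
w,s=wrist()
a=cv2.resize(im[150:280,270:480],(790,489));save("t2",a);save("w6",w["img"])
```

```text
[ 0.52757608 -0.2131451   0.24166962]
wood ((310.7500305175781, 226.2625732421875), (23.594945907592773, 23.637313842773438), 51.49394226074219) [ 0.54788365 -0.06297051  0.044     ]
rub ((311.5809326171875, 226.28550720214844), (16.805788040161133, 17.159833908081055), 17.82765769958496) [ 0.54737444 -0.06407702  0.056     ]
```

View pics/t2.png

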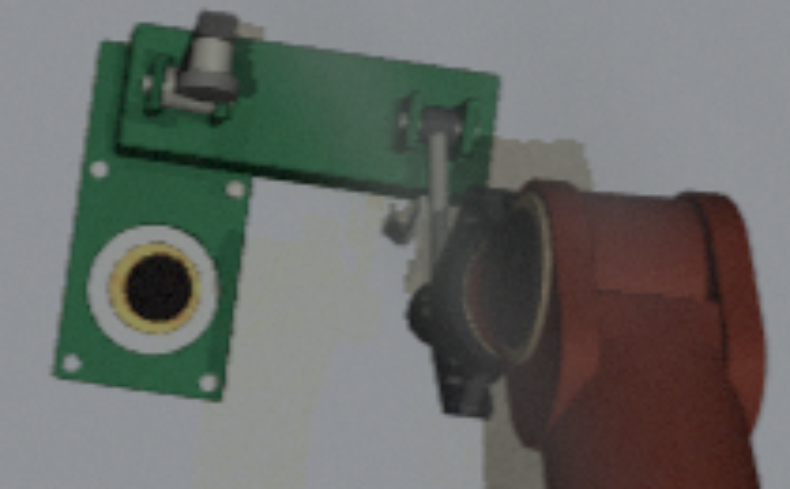

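View pics/w6.png

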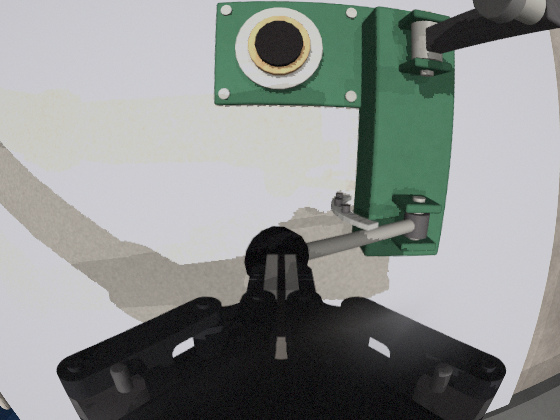

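Stack is concentric in the top crop (rubber 160,288 in wood in plate), within about 1.5 mm. In the wrist view the pad circle is centred at about (277,258) just beyond the closed fingertips (280,275).

Run:
```python
from h import *
w,s=wrist();print(wray(w,277,258,.18),wray(w,247,258,.18),wray(w,308,258,.18),wray(w,277,227,.18),s["ee_pos"])
print("pivot",wray(w,418,228,.095))
c=optics.camera("scene")
# can: bottom pixel guess
print("can",ray(c,140,275,0))
a=c["img"][120:300,130:330];save("s2",cv2.resize(a,(800,600)))
```

```text
[ 0.52346449 -0.22350605  0.18      ] [ 0.50502264 -0.22088373  0.18      ] [ 0.54244937 -0.22638776  0.18      ] [ 0.52652003 -0.20349453  0.18      ] [ 0.52772913 -0.21294462  0.24192349]
pivot [ 0.65040686 -0.25244423  0.095     ]
can [ 0.49936928 -0.43441179  0.        ]
```

>>> apply_moves([
  [[-0.01, -0.08, -0.1, 0, 0, 0, 1], [-0.02, -0.08, -0.2, 0, 0, 0, 1], [-0.03, -0.08, -0.25, 0, 0, 0, 1], [-0.06, -0.078, -0.3, 0, 0, 0, 1], [-0.08, -0.076, -0.36, 0, 0, 0, 1], [-0.11, -0.074, -0.42, 0, 0, 0, 1], [-0.13, -0.07, -0.47, 0, 0, 0, 1], [-0.14, -0.066, -0.52, 0, 0, 0, 1], [-0.14, -0.066, -0.52, 0, 0, 0, 1]],
])

```text
t: 18.8
ee_pos: [0.5057, -0.2247, 0.1637]
tool_rot: [-0.001, 0.758, 0.652, -0.001]
ft_force: [-1.7, 0.9, 5.2]
finger_gap: -0.001
finger_force: 2.4
```

>>> apply_moves([
  [[-0.01, 0, -0.06, 0, 0, 0, 1], [-0.02, 0.005, -0.12, 0, 0, 0, 1], [-0.03, 0.01, -0.18, 0, 0, 0, 1], [-0.035, 0.01, -0.24, 0, 0, 0, 1], [-0.04, 0.01, -0.29, 0, 0, 0, 1], [-0.04, 0.01, -0.34, 0, 0, 0, 1], [-0.04, 0.01, -0.34, 0, 0, 0, 1]],
])

```text
t: 19.68
ee_pos: [0.4995, -0.2238, 0.1129]
tool_rot: [-0.001, 0.759, 0.652, -0.001]
ft_force: [-4.1, 0.1, 6.3]
finger_gap: -0.001
finger_force: 3.7
```

>>> apply_moves([
  [[0.005, 0, -0.05, 0, 0, 0, 1], [0.01, 0, -0.1, 0, 0, 0, 1], [0.02, 0, -0.14, 0, 0, 0, 1], [0.03, 0, -0.18, 0, 0, 0, 1], [0.04, 0, -0.22, 0, 0, 0, 1], [0.047, 0, -0.26, 0, 0, 0, 1], [0.047, 0, -0.26, 0, 0, 0, 1], [0.047, 0, -0.26, 0, 0, 0, 1]],
])

```text
t: 20.68
ee_pos: [0.5049, -0.2246, 0.075]
tool_rot: [-0.001, 0.759, 0.651, -0.003]
ft_force: [-7.5, -0.7, 13.6]
finger_gap: -0.0
finger_force: 7.5
```

Run:
```python
from h import *
w,s=wrist();print(s["ee_pos"],s["ft_force"])
c=optics.camera("scene");a=c["img"][150:310,140:330];a=cv2.resize(a,(400,337),interpolation=cv2.INTER_CUBIC)
b=cv2.resize(w["img"][:, :],(400,300));o=np.zeros((337,800,3),np.uint8);o[:,:400]=a;o[:300,400:]=b;save("fin",o)
```

```text
[ 0.50494059 -0.22458404  0.07496862] [-7.45610863 -0.74117961 13.64990385]
```

View pics/fin.png

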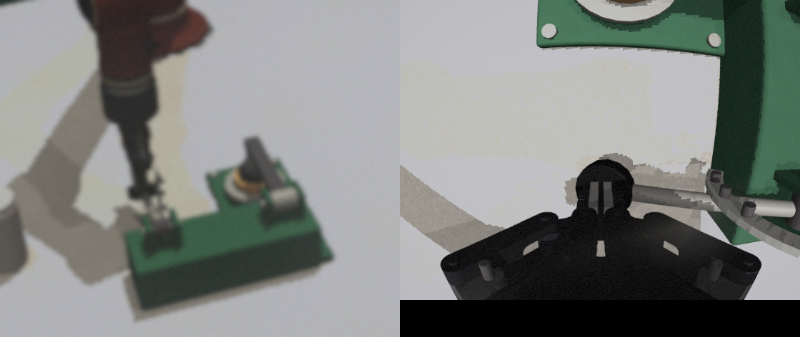

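The foot is down on the stack (left view) and the pad (605,185) is under the fingertips. Force magnitude is about 15.5 N and geometry gives roughly 0.88 rad. I nudge 2 mm further to centre it in the notch.

>>> apply_moves([
  [[0, 0, -0.013, 0, 0, 0, 1], [0, 0, -0.013, 0, 0, 0, 1], [0, 0, -0.013, 0, 0, 0, 1], [0, 0, -0.013, 0, 0, 0, 1]],
])

```text
t: 21.28
ee_pos: [0.5054, -0.2247, 0.0734]
tool_rot: [-0.001, 0.759, 0.651, -0.002]
ft_force: [-7.4, -1.4, 13.8]
finger_gap: 0.0
finger_force: 7.8
```

```bash
python3 -c "
from h import *
print(env.finish_job())"
```

```text
the job is handed in; nothing more can be done
None
```

The job is handed in, but no verdict came back. The wood and rubber discs were stacked within about 1.5 mm of centre. The foot was down on the stack, and the lever was held with about 15.7 N at roughly 0.9 rad (third notch), an angle I worked out from the arm's position rather than measured directly.

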